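# Clamp a filter box in the indexed service cradle and hold the lock pin home

### The job

Set the longer of the two die-cast filter boxes, sockets up, flat on the service cradle's rail lengthwise between its two jaws, without overhanging the sides, and let go of it; then pull up the lock plunger of the sliding jaw, slide that jaw one hole towards the box and let the pin go fully home in that hole, so that the box is trapped between the jaws. Finish while still gripping the plunger's knob with the pin held fully home. Leave everything else on the bench where it is.

Things in the scene. Friction and masses are not known exactly. Their poses are not given: they have to be found in the camera images.
- cradle: service cradle fixed to the bench: bare aluminium rail 80 wide (its x), 310 long (its y, from -215 to +95 mm) and 22 high, carrying two grey jaws 80 wide, their tops 76 above the bench. Origin on the bench under the rail's middle line, z up. A row of 12 mm holes at 30 mm pitch runs along x = 0; the pin starts in the hole at y = -125
- seat (a point): where the box goes: on the flat top of the rail (22 mm above the bench), half-way between the jaws as they stand once the sliding jaw is one hole in (gap 113 mm). Axes as the cradle: y along the rail. The fixed jaw's rubber face is 56.5 mm from here towards +y; the sliding jaw's is 86.5 mm towards -y at the start and 56.5 mm once one hole in
- jaw_slide (a joint): travel of the sliding jaw (m): about 0 at the start, pin in its hole; positive towards the fixed jaw (cradle +y); the next hole towards the box is at 0.030. About 1.5 N of friction; with the pin home it has 1.5 mm of play either way. Its saddle is 92 wide (x), 72 long (y), its top 44 mm above the bench
- lock_pin (a joint): lift of the spring plunger (m): 0 = pin fully home, 0.011 = pulled right up to its stop. The round-nosed 9 mm pin reaches 9 mm into the rail, so it is clear of the holes above 0.009. The spring presses it down with 4 N at 0, 8.5 N at 0.011; between holes the nose rides on the rail and springs in at a hole
- knob (a point): on the pin's axis, middle of the plunger knob's rim, 81 mm above the bench with the pin home; axes as the cradle. Black mushroom knob: 28 mm across from 7 below to 7 above this point, top 11 above, narrowing to 19 mm at its underside 15 below, over a 16 mm steel barrel. The back of the sliding jaw's plate is 30 mm away towards +y; across the rail (x) it is free for fingers
- long_box_mid (a point): centre of the longer filter box: bare die-cast aluminium, 52 (x) x 110 (y) x 40 (z) mm, two 16 mm coax sockets on its lid, 33 mm either side of the middle, standing 14 mm above the lid; 0.24 to 0.46 kg. z up; it lies flat on the bench; either way round fits
- short_box_mid (a point): centre of the shorter filter box, alike but 80 mm long (y): leave it
- socket_mid (a point): bystander: chassis coax socket standing on its 25 mm square flange, 22 mm high; its middle
- plug2_mid (a point): bystander: white plug shell 26 x 17 x 12 mm; its middle
- plug4_mid (a point): bystander: white plug shell 24 x 21 x 20 mm; its middle
- spare_knob_mid (a point): bystander: black radio knob 38 mm across, 22 mm high; its middle
- screwdriver_mid (a point): bystander: black-handled screwdriver 160 mm long along its x; its middle
Things that resemble listed ones, but are neither listed nor needed, are in the scene too. What is shaped like the part that bears long_box_mid but blue or purple is not meant.

How it is judged:
By the outcome, as a careful person would: the job done as asked, in the order asked, and still so for the second after the job is handed in, while the arm keeps its last pose, push and grip.
It also fails if it takes over 48 s, if anything falls off the work surface, if the arm or the gripper's body presses on something with over 40 N, if the wrist force passes 120 N, or if a joint passes its speed limit or range.

### The arm

A 6-joint arm with a two-finger parallel gripper is mounted at the origin on the work surface. World frame = base frame: x ahead of the robot, y to its left, z up, the work surface at z = 0. Lengths are in m, angles in degrees, forces in N, time in s.
With the tool pointing down it reaches from about 0.25 to 0.725 m from the base axis. Payload 9.7 kg.
Tool frame: the origin (TCP) lies at the very end of the fingers, on their centre line; the grasp point (between the pads) lies 19 mm behind it; z points along the fingers, y is the line along which they close (so a half turn about z gives the same grasp; the last joint's range is limited). The gripper opens to 85 mm and grips with 20 to 120 N. Pads are 22 mm wide; open, the fingers measure 114 mm over their backs; the gripper's body (76 mm by 85 mm) begins 54 mm behind the grasp point. The pads swing forward as they close: fully open they stand 13 mm farther back than shut.
Start: joints at [-73.109, 4.979, 10.078, 95.1, 0, 90], TCP at [0.16, -0.526, 0.201] pointing down, gripper open.
Joint ranges: [-179.16, 179.16], [-48.56, 103.87], [-65.8, 70.77], [-126.05, 130.52], [-82.76, 87.17], [-180, 180]. Speed limits (degrees/s): [127.2, 127.2, 147.25, 180, 180, 180].

### API

Orientations are given as [roll, pitch, yaw] about the fixed x, y, z axes, in that order (R = Rz(yaw) Ry(pitch) Rx(roll)).
In Python, from workcell import telemetry, optics, workorder gives the robot as it stands.
- The arm moves only by the shell command python3 -m handwheel 'ROWS' [FORCE]. ROWS is JSON, a list of rows, each an object of numbers: "tx", "ty", "tz": the shift along the tool's x, y, z in m; "ax", "ay", "az": the turn, a rotation vector about the tool's x, y, z in degrees; "jaw": the gripper command: -1 is shut, 1 is fully open, values between are in proportion. A call has exactly 10 rows; each row shifts and turns the commanded pose from where the row before left it, along the tool's axes as they then stand; what a row does not reach is not made up. A row lasts 1/8 s, in which the tool goes at most 62.5 mm and 10.7 degrees, less where a joint would pass 70% of its speed; a pose out of reach is approached as far as the arm can. A call is refused whole if a number of a shift passes 0.0625 or a number of a turn 10.7, either way. A call with a gripper value outside its range is refused whole. The fingers move at their own pace and stop on an object; FORCE is the grip in N (left out, the last holds). Time passes only in rows, so rows that do not move let the fingers close, or fill a call up. It gives the time, the measured TCP pose, the force, the opening and the grip force at its end, in the units of the state.
- telemetry.get_obs(): the state, without advancing time (a new reading comes with each control period).
- optics.camera(name): name is "side" or "top" or "wrist"; returns a dict with "color" (420x560x3 uint8, red, green, blue), "K" (3x3 intrinsics, pixels), "extrinsics" (4x4, takes a point from camera to world coordinates); the wrist camera has in their place "mount" (4x4, takes a point from camera to tool coordinates, whose origin is the TCP and whose axes are the flange's). Camera axes: x right, y down, z forward; pixel columns grow to the right and rows downward; lengths in m; the calibration is good to about 2 mm. A picture is of the moment at which its call begins: read the wrist's pose just before it. There is no depth.
- workorder.job_done(): hands the job in; it is judged then, once.
The state is a dict: "time": time; "q": joint angles; "qd": joint speeds; "joint_efforts": joint torques, N m; "ee_pos": TCP position; "tcp_rot": TCP orientation; "wrist_force": force on the tool from outside, world axes, zero at the start; "torque": the same for the moment, N m; "opening": finger opening in m; "grasp_force": force on a finger pad.
Only numpy, scipy, OpenCV 4.12 (cv2) and the standard library are available. Lean on these libraries where they do the work, as an engineer would, in place of code of your own. Each camera call takes 0.05 s, during which the arm holds its last target. There are 200 camera calls.

## Working session

There is one attempt and no reset: what is moved stays moved. The work goes in short steps, Python scripts to look and compute and a shell command to move; the robot and the scene stay as the last step left them, time stands still between calls to the robot, and variables do not carry over. Pictures are saved under pics/ and viewed, at most 10 in all, crops included, and the job is handed in when it is done.

```bash
mkdir -p pics; ls; python3 - <<'E'
from workcell import telemetry, optics
import cv2,numpy as np
print(telemetry.get_obs())
np.set_printoptions(precision=4,suppress=True)
for n in("top","side","wrist"):
    c=optics.camera(n); cv2.imwrite(f"pics/{n}0.png",c["color"][:,:,::-1]); print(n,c["K"],c.get("extrinsics",c.get("mount")))
E
```

```text
pics
{'time': 0.0, 'q': array([-7.31095046e+01,  5.01227420e+00,  1.00354990e+01,  9.50985855e+01,
        8.46576309e-04,  8.99990234e+01]), 'qd': array([-0.04747237,  0.0699873 ,  0.06450826,  0.091221  , -0.13115655,
        0.0038495 ]), 'joint_efforts': array([-1.64206026e-04, -5.20390177e+01,  4.64805830e+01,  1.64685101e-02,
       -2.41159540e-05, -7.62905302e-06]), 'ee_pos': array([ 0.1597294 , -0.52602903,  0.19998118]), 'tcp_rot': array([-1.79924639e+02, -8.47860085e-04,  1.68914709e+01]), 'wrist_force': array([-0.93491328, -0.11052051, -0.46385153]), 'torque': array([ 0.01297872,  0.02741001, -0.01345248]), 'grasp_force': 0.0, 'opening': 0.08557541931619894}
top [[457.351    0.     279.6919]
 [  0.     457.351  205.4495]
 [  0.       0.       1.    ]] [[ 0.0053 -0.9929  0.119   0.3588]
 [-0.9996 -0.002   0.0275  0.004 ]
 [-0.0271 -0.1191 -0.9925  1.3223]
 [ 0.      0.      0.      1.    ]]
side [[400.2748   0.     276.2615]
 [  0.     400.2748 207.0986]
 [  0.       0.       1.    ]] [[ 0.9634 -0.2074  0.1696  0.3631]
 [-0.2672 -0.6989  0.6634 -0.5832]
 [-0.0191 -0.6845 -0.7288  0.7337]
 [ 0.      0.      0.      1.    ]]
wrist [[340.7412   0.     286.6003]
 [  0.     340.7412 209.8544]
 [  0.       0.       1.    ]] [[ 0.0001 -0.954  -0.2999  0.0755]
 [ 1.      0.0002 -0.0003 -0.0006]
 [ 0.0003 -0.2999  0.954  -0.1736]
 [ 0.      0.      0.      1.    ]]
```

View pics/top0.png

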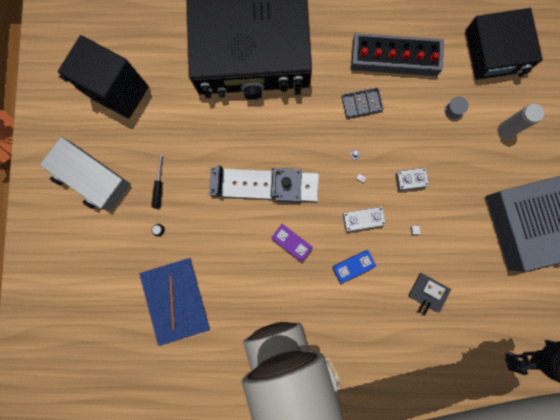

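View pics/side0.png

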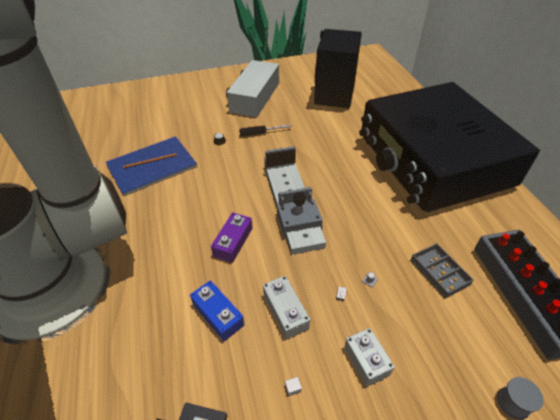

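The top view shows the cradle at cols 210–318, rows 165–203 (fixed jaw at col 216, knob at ~(287,184)). The long box is at ~(364,220) and the short one at ~(412,180). Next I measure these from masks.

```bash
cat > h.py <<'E'
import numpy as np,cv2
from workcell import telemetry, optics
from scipy.spatial.transform import Rotation as R
np.set_printoptions(precision=4,suppress=True)
def ray(c,px,z,T=None):
    T=c["extrinsics"] if T is None else T
    px=np.atleast_2d(np.array(px,float))
    d=np.c_[px,np.ones(len(px))]@np.linalg.inv(c["K"]).T@T[:3,:3].T
    o=T[:3,3]; return o+d*((z-o[2])/d[:,2])[:,None]
def proj(c,P,T=None):
    T=c["extrinsics"] if T is None else T
    p=(np.atleast_2d(P)-T[:3,3])@T[:3,:3]@c["K"].T
    return p[:,:2]/p[:,2:]
def wrist():
    o=telemetry.get_obs(); c=optics.camera("wrist")
    T=np.eye(4);T[:3,:3]=R.from_euler("xyz",o["tcp_rot"],degrees=True).as_matrix();T[:3,3]=o["ee_pos"]
    return c,T@c["mount"],o
E
python3 - <<'E'
from h import *
c=optics.camera("top");im=c["color"];hsv=cv2.cvtColor(im,cv2.COLOR_RGB2HSV)
m=((hsv[...,1]<60)&(hsv[...,2]>130)).astype(np.uint8)
cs,_=cv2.findContours(m,cv2.RETR_EXTERNAL,cv2.CHAIN_APPROX_NONE)
for k in cs:
    if cv2.contourArea(k)<60: continue
    r=cv2.minAreaRect(k)
    if not(150<r[0][1]<240 and 200<r[0][0]<440):continue
    b=cv2.boxPoints(r)
    for z in(.022,.04):
        w=ray(c,b,z);e=np.diff(np.r_[w,w[:1]],axis=0)[:,:2];L=np.linalg.norm(e,axis=1)
        i=L.argmax();print(z,np.array(r[0]),w.mean(0),L[:2],np.degrees(np.arctan2(e[i,1],e[i,0])))
cv2.imwrite("pics/crop.png",cv2.resize(im[140:260,195:435,::-1],None,fx=3.3,fy=3.3,interpolation=cv2.INTER_CUBIC))
s=optics.camera("side")["color"]
cv2.imwrite("pics/scrop.png",cv2.resize(s[130:350,200:400,::-1],None,fx=2.7,fy=2.7,interpolation=cv2.INTER_CUBIC))
E
```

```text
0.022 [282. 235.] [0.4301 0.033  0.022 ] [0.0241 0.0241] -134.7906342854898
0.04 [282. 235.] [0.4291 0.0326 0.04  ] [0.0238 0.0238] -134.79063428548966
0.022 [364.1329 218.3642] [ 0.4783 -0.2001  0.022 ] [0.115  0.0536] -81.05838755079847
0.04 [364.1329 218.3642] [ 0.4766 -0.1973  0.04  ] [0.1134 0.0528] -81.0583875507985
0.022 [297.2939 184.2108] [ 0.5765 -0.0103  0.022 ] [0.0895 0.1187] -93.24792072450045
0.04 [297.2939 184.2108] [ 0.5735 -0.0101  0.04  ] [0.0883 0.117 ] -93.24792072450047
0.022 [246.995  183.0998] [0.5796 0.1349 0.022 ] [0.0816 0.1396] -92.91297773320312
0.04 [246.995  183.0998] [0.5766 0.1331 0.04  ] [0.0805 0.1377] -92.91297773320315
0.022 [413.035 178.262] [ 0.5939 -0.3414  0.022 ] [0.0828 0.0543] -82.26279967650954
0.04 [413.035 178.262] [ 0.5906 -0.3366  0.04  ] [0.0816 0.0535] -82.26279967650959
0.022 [354.6154 153.923 ] [ 0.6651 -0.1759  0.022 ] [0.0259 0.0259] -55.92621599671152
0.04 [354.6154 153.923 ] [ 0.6609 -0.1734  0.04  ] [0.0256 0.0255] -55.9262159967114
```

View pics/crop.png

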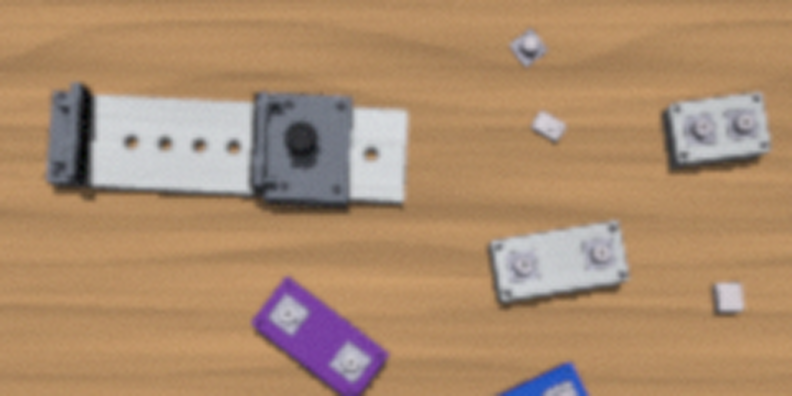

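The crop shows the rail at cols 90–408, holes at (131,142), (165,143), (199,145), (233,147) and (371,154), and the knob at (301,138). The fixed jaw's face is at col ~92 and the sliding jaw's front at col ~254.

```bash
python3 - <<'E'
from h import *
c=optics.camera("top")
f=lambda u,v:(195+(u+.5)/3.3-.5,140+(v+.5)/3.3-.5)
h=ray(c,[f(131,142),f(165,143),f(199,145),f(233,147),f(371,154)],.022)[:,:2]
y=np.array([25,-5,-35,-65,-185])/1e3
# fit holes to line y
a=np.polyfit(y,h,1);print("dir/m",a[0],np.linalg.norm(a[0]),"angle",np.degrees(np.arctan2(a[0,1],a[0,0])),"origin",a[1])
u=a[0]/np.linalg.norm(a[0]);O=h.mean(0)-u*y.mean();print("O",O)
for n,p,z in(("fixedface",f(92,143),.022),("slidfront",f(254,100),.076),("slidfront2",f(254,190),.076),("knob",f(301,136),.092),("railend",f(406,156),.022)):
    w=ray(c,[p],z)[0,:2];print(n,w,"y=",(w-O)@u,"x=",(w-O)@[u[1],-u[0]])
E
```

```text
dir/m [0.0511 0.9996] 1.000869232379242 angle 87.07088807291083 origin [0.5797 0.1466]
O [0.5797 0.1466]
fixedface [0.5798 0.2057] y= 0.05903197101627723 x= -0.0029748782505522077
slidfront [0.6073 0.0614] y= -0.08364699632128911 x= 0.031875483100990455
slidfront2 [0.531  0.0608] y= -0.08810818710169778 x= -0.044321413101308604
knob [0.5738 0.0216] y= -0.12513518463125045 x= 0.0005157936770629366
railend [ 0.5685 -0.0689] y= -0.21573364246061366 x= -0.00021549797669261593
```

```bash
python3 -m handwheel '[{"tx":0.05,"ty":0.0},{"tx":0.05},{"tx":0.05},{"tx":0.05},{"tx":0.05},{"tx":0.05},{"tx":0.05,"ty":-0.05},{"tx":0.05,"ty":-0.05},{"ty":-0.05},{"ty":-0.05}]' 40
```

```text
$[0]: bad value
```

```bash
python3 -m handwheel '[{"tx":0.05,"jaw":1},{"tx":0.05,"jaw":1},{"tx":0.05,"jaw":1},{"tx":0.05,"jaw":1},{"tx":0.05,"jaw":1},{"tx":0.05,"jaw":1},{"tx":0.05,"ty":-0.05,"jaw":1},{"tx":0.05,"ty":-0.05,"jaw":1},{"ty":-0.05,"jaw":1},{"ty":-0.05,"jaw":1}]' 40
```

```text
$[0]: bad value
```

```bash
python3 -m handwheel '[{"tx":0.05,"ty":0,"tz":0,"ax":0,"ay":0,"az":0,"jaw":1},{"tx":0.05,"ty":0,"tz":0,"ax":0,"ay":0,"az":0,"jaw":1},{"tx":0.05,"ty":0,"tz":0,"ax":0,"ay":0,"az":0,"jaw":1},{"tx":0.05,"ty":0,"tz":0,"ax":0,"ay":0,"az":0,"jaw":1},{"tx":0.05,"ty":0,"tz":0,"ax":0,"ay":0,"az":0,"jaw":1},{"tx":0.05,"ty":0,"tz":0,"ax":0,"ay":0,"az":0,"jaw":1},{"tx":0.05,"ty":-0.05,"tz":0,"ax":0,"ay":0,"az":0,"jaw":1},{"tx":0.05,"ty":-0.05,"tz":0,"ax":0,"ay":0,"az":0,"jaw":1},{"tx":0,"ty":-0.05,"tz":0,"ax":0,"ay":0,"az":0,"jaw":1},{"tx":0,"ty":-0.05,"tz":0,"ax":0,"ay":0,"az":0,"jaw":1}]' 40; python3 -m handwheel --help | head -20
```

```text
time: 1.55
ee_pos: [0.4765, -0.2314, 0.2002]
tcp_rot: [-180.0, 0.0, 16.9]
wrist_force: [-0.4, -0.1, 1.1]
opening: 0.0851
grasp_force: 0.0invalid input: not JSON, or not a number
```

```bash
python3 -m handwheel '[{"tx":0,"ty":0,"tz":0,"ax":0,"ay":0,"az":-10.25,"jaw":1},{"tx":0,"ty":0,"tz":0,"ax":0,"ay":0,"az":-10.25,"jaw":1},{"tx":0,"ty":0,"tz":0,"ax":0,"ay":0,"az":-10.25,"jaw":1},{"tx":0,"ty":0,"tz":0,"ax":0,"ay":0,"az":-10.25,"jaw":1},{"tx":0,"ty":0,"tz":0,"ax":0,"ay":0,"az":-10.25,"jaw":1},{"tx":0,"ty":0,"tz":0,"ax":0,"ay":0,"az":-10.25,"jaw":1},{"tx":0,"ty":0,"tz":0,"ax":0,"ay":0,"az":-10.25,"jaw":1},{"tx":0,"ty":0,"tz":0,"ax":0,"ay":0,"az":-10.25,"jaw":1},{"tx":0.034,"ty":-0.005,"tz":0.04,"ax":0,"ay":0,"az":0,"jaw":1},{"tx":0,"ty":0,"tz":0,"ax":0,"ay":0,"az":0,"jaw":1}]' 40
python3 - <<'E'
from h import *
c,T,o=wrist();im=c["color"];print(o["ee_pos"],o["tcp_rot"])
hsv=cv2.cvtColor(im,cv2.COLOR_RGB2HSV)
m=((hsv[...,1]<60)&(hsv[...,2]>110)).astype(np.uint8)
cs,_=cv2.findContours(m,cv2.RETR_EXTERNAL,cv2.CHAIN_APPROX_NONE)
out=im[:,:,::-1].copy()
for k in cs:
    if cv2.contourArea(k)<3000: continue
    r=cv2.minAreaRect(k);b=cv2.boxPoints(r);w=ray(c,b,.04,T)
    e=np.diff(np.r_[w,w[:1]],axis=0)[:,:2];L=np.linalg.norm(e,axis=1);i=L.argmax()
    print(r,w.mean(0),L[:2],np.degrees(np.arctan2(e[i,1],e[i,0])))
    cv2.polylines(out,[b.astype(int)],1,(0,0,255),1)
g=cv2.GaussianBlur(cv2.cvtColor(im,cv2.COLOR_RGB2GRAY),(3,3),0)
print(proj(c,[[0.4766,-0.1973,.04]],T))
cv2.imwrite("pics/w1.png",out)
E
```

```text
time: 2.8
ee_pos: [0.4639, -0.1982, 0.1568]
tcp_rot: [-179.7, -0.2, 99.0]
wrist_force: [-0.6, -0.6, 0.3]
opening: 0.0858
grasp_force: 0.0
[ 0.4639 -0.1982  0.1568] [-179.6627   -0.2265   98.9605]
((444.6741943359375, 25.90097999572754), (101.16094207763672, 66.45906066894531), 13.091893196105957) [ 0.5607 -0.0483  0.04  ] [0.0442 0.0768] 177.13884018109113
[[303.1925 196.3414]]
```

View pics/w1.png

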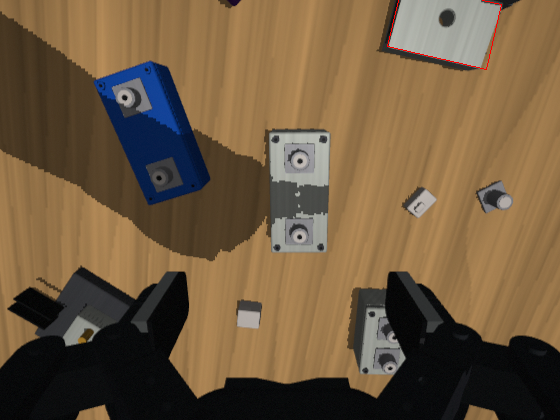

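The wrist view shows the long box's lid with corners at (270,131), (328,131), (327,251) and (272,251), and sockets at (299,159) and (299,234). It sits square to the gripper, slightly shadowed.

```bash
python3 - <<'E'
from h import *
c,T,o=wrist();print(o["ee_pos"],o["tcp_rot"])
w=ray(c,[(270,131),(328,131),(327,251.5),(271.5,251.5)],.04,T)
print(w,w.mean(0),np.linalg.norm(np.diff(w,axis=0),axis=1))
s=ray(c,[(299,159),(299.5,234)],.054,T);d=s[0]-s[1];print(s.mean(0),np.linalg.norm(d),np.degrees(np.arctan2(d[1],d[0])))
Rt=R.from_euler("xyz",o["tcp_rot"],degrees=True).as_matrix()
for p in(w.mean(0),s.mean(0)):
    print("tool shift",Rt.T@(np.r_[p[:2],0.012]-o["ee_pos"]))
E
```

```text
[ 0.4655 -0.1995  0.1595] [-179.8728   -0.0752   98.9446]
[[ 0.4417 -0.1479  0.04  ]
 [ 0.4899 -0.1403  0.04  ]
 [ 0.51   -0.2487  0.04  ]
 [ 0.4587 -0.2569  0.04  ]] [ 0.4751 -0.1984  0.04  ] [0.0487 0.1103 0.052 ]
[ 0.4746 -0.1977  0.054 ] 0.06588540089355652 99.95328199899
tool shift [-0.0007  0.0099  0.1474]
tool shift [0.0002 0.0096 0.1474]
```

```bash
python3 -m handwheel '[{"tx":0,"ty":0.0097,"tz":0.02,"ax":0,"ay":0,"az":-0.5,"jaw":1},{"tx":0,"ty":0,"tz":0.03,"ax":0,"ay":0,"az":0,"jaw":1},{"tx":0,"ty":0,"tz":0.03,"ax":0,"ay":0,"az":0,"jaw":1},{"tx":0,"ty":0,"tz":0.03,"ax":0,"ay":0,"az":0,"jaw":1},{"tx":0,"ty":0,"tz":0.025,"ax":0,"ay":0,"az":0,"jaw":1},{"tx":0,"ty":0,"tz":0.01,"ax":0,"ay":0,"az":0,"jaw":1},{"tx":0,"ty":0,"tz":0,"ax":0,"ay":0,"az":0,"jaw":1},{"tx":0,"ty":0,"tz":0,"ax":0,"ay":0,"az":0,"jaw":-1},{"tx":0,"ty":0,"tz":0,"ax":0,"ay":0,"az":0,"jaw":-1},{"tx":0,"ty":0,"tz":0,"ax":0,"ay":0,"az":0,"jaw":-1}]' 60
```

```text
time: 4.15
ee_pos: [0.4764, -0.1989, 0.0162]
tcp_rot: [180.0, 0.0, 99.4]
wrist_force: [0.4, 0.9, 0.4]
opening: 0.0319
grasp_force: 0.0
```

```bash
python3 - <<'E'
from h import *
c,T,o=wrist();print(o["opening"],o["grasp_force"],o["ee_pos"])
t=optics.camera("side")["color"]
cv2.imwrite("pics/g1.png",np.hstack([c["color"][:,:,::-1][:, 100:480],cv2.resize(t[180:390,160:360],(400,420))[:,:,::-1]]))
E
```

```text
0.03193304581069411 0.0 [ 0.4764 -0.1989  0.0162]
```

View pics/g1.png

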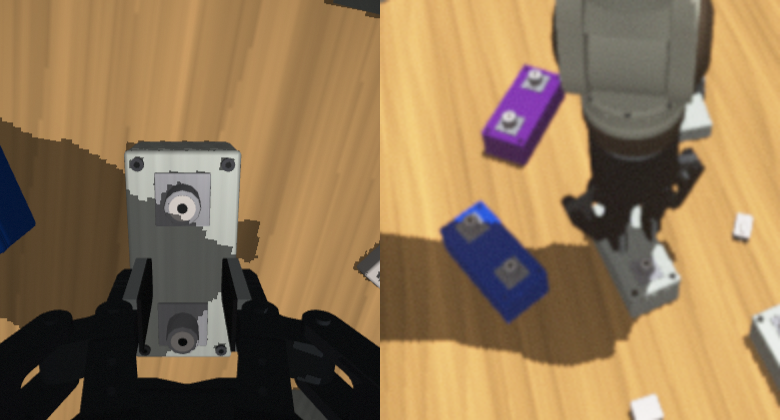

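The left half shows the box properly between the fingers: pads at cols ~140 and ~235, box edges at 127 and 240. The opening reading doesn't match that, so I let it close for longer.

```bash
python3 -m handwheel '[{"tx":0,"ty":0,"tz":0,"ax":0,"ay":0,"az":0,"jaw":-1},{"tx":0,"ty":0,"tz":0,"ax":0,"ay":0,"az":0,"jaw":-1},{"tx":0,"ty":0,"tz":0,"ax":0,"ay":0,"az":0,"jaw":-1},{"tx":0,"ty":0,"tz":0,"ax":0,"ay":0,"az":0,"jaw":-1},{"tx":0,"ty":0,"tz":0,"ax":0,"ay":0,"az":0,"jaw":-1},{"tx":0,"ty":0,"tz":0,"ax":0,"ay":0,"az":0,"jaw":-1},{"tx":0,"ty":0,"tz":-0.004,"ax":0,"ay":0,"az":0,"jaw":-1},{"tx":0,"ty":0,"tz":-0.004,"ax":0,"ay":0,"az":0,"jaw":-1},{"tx":0,"ty":0,"tz":-0.004,"ax":0,"ay":0,"az":0,"jaw":-1},{"tx":0,"ty":0,"tz":0,"ax":0,"ay":0,"az":0,"jaw":-1}]' 60
python3 - <<'E'
from h import *
c,T,o=wrist();print(o["opening"],o["grasp_force"],o["ee_pos"],o["wrist_force"])
t=optics.camera("side")["color"]
cv2.imwrite("pics/g2.png",np.hstack([c["color"][:,:,::-1][:, 100:480],cv2.resize(t[180:390,160:360],(400,420))[:,:,::-1]]))
E
```

```text
time: 5.5
ee_pos: [0.4764, -0.1989, 0.0282]
tcp_rot: [180.0, 0.0, 99.4]
wrist_force: [0.0, -0.9, -0.1]
opening: 0.0002
grasp_force: 0.0
0.00020235730842521068 0.0 [ 0.4764 -0.1989  0.0282] [ 0.0323 -0.868  -0.0766]
```

View pics/g2.png

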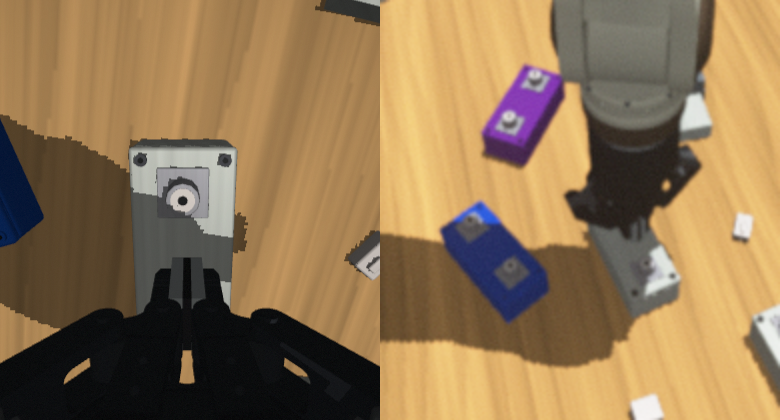

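The fingers shut right through where the lid is drawn, with no force and no visible contact. Before trying again I lift, open, and check whether the box has moved.

```bash
python3 -m handwheel '[{"tx":0,"ty":0,"tz":-0.03,"ax":0,"ay":0,"az":0,"jaw":-1},{"tx":0,"ty":0,"tz":-0.04,"ax":0,"ay":0,"az":0,"jaw":-1},{"tx":0,"ty":0,"tz":-0.04,"ax":0,"ay":0,"az":0,"jaw":-1},{"tx":0,"ty":0,"tz":-0.02,"ax":0,"ay":0,"az":0,"jaw":-1},{"tx":0,"ty":0,"tz":0,"ax":0,"ay":0,"az":0,"jaw":1},{"tx":0,"ty":0,"tz":0,"ax":0,"ay":0,"az":0,"jaw":1},{"tx":0,"ty":0,"tz":0,"ax":0,"ay":0,"az":0,"jaw":1},{"tx":0,"ty":0,"tz":0,"ax":0,"ay":0,"az":0,"jaw":1},{"tx":0,"ty":0,"tz":0,"ax":0,"ay":0,"az":0,"jaw":1},{"tx":0,"ty":0,"tz":0,"ax":0,"ay":0,"az":0,"jaw":1}]' 60
python3 - <<'E'
from h import *
c,T,o=wrist();print(o["opening"],o["ee_pos"],o["tcp_rot"])
old=np.array([[ 0.4417,-0.1479,.04 ],[ 0.4899,-0.1403,.04],[ 0.51,-0.2487,.04],[ 0.4587,-0.2569,.04]])
out=c["color"][:,:,::-1].copy()
for p in proj(c,old,T): cv2.circle(out,tuple(np.round(p).astype(int)),2,(0,0,255),-1)
cv2.imwrite("pics/w2.png",out)
E
```

```text
time: 6.85
ee_pos: [0.4761, -0.1988, 0.1576]
tcp_rot: [-180.0, -0.0, 99.4]
wrist_force: [-0.3, 0.4, 0.3]
opening: 0.0853
grasp_force: 0.0
0.0853208581218605 [ 0.4761 -0.1988  0.1576] [-179.9946   -0.0038   99.3883]
```

View pics/w2.png

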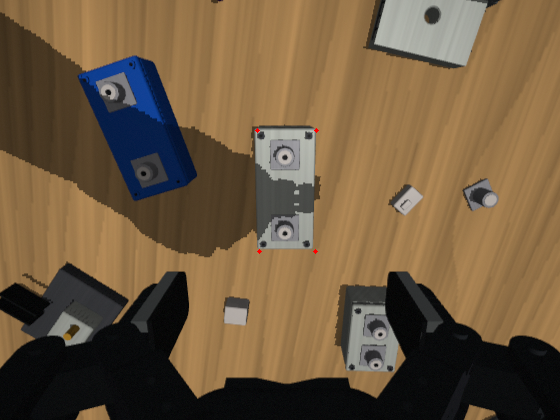

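The box hasn't moved: lid (256–314, 128–248), sockets (285,156) and (285,231). The open fingertips appear at cols 187/387, row 272. From that geometry the real fingertips sit about 30 mm behind the reported TCP when shut, and about 43 mm behind when open. That explains closing over the lid, so I'm going about 36 mm lower.

```bash
python3 -m handwheel '[{"tx":0.0015,"ty":-0.001,"tz":0.04,"ax":0,"ay":0,"az":0,"jaw":1},{"tx":0,"ty":0,"tz":0.04,"ax":0,"ay":0,"az":0,"jaw":1},{"tx":0,"ty":0,"tz":0.04,"ax":0,"ay":0,"az":0,"jaw":1},{"tx":0,"ty":0,"tz":0.03,"ax":0,"ay":0,"az":0,"jaw":1},{"tx":0,"ty":0,"tz":0.015,"ax":0,"ay":0,"az":0,"jaw":1},{"tx":0,"ty":0,"tz":0.01,"ax":0,"ay":0,"az":0,"jaw":1},{"tx":0,"ty":0,"tz":0,"ax":0,"ay":0,"az":0,"jaw":1},{"tx":0,"ty":0,"tz":0,"ax":0,"ay":0,"az":0,"jaw":-1},{"tx":0,"ty":0,"tz":0,"ax":0,"ay":0,"az":0,"jaw":-1},{"tx":0,"ty":0,"tz":0,"ax":0,"ay":0,"az":0,"jaw":-1}]' 60
python3 -m handwheel '[{"tx":0,"ty":0,"tz":0,"ax":0,"ay":0,"az":0,"jaw":-1},{"tx":0,"ty":0,"tz":0,"ax":0,"ay":0,"az":0,"jaw":-1},{"tx":0,"ty":0,"tz":0,"ax":0,"ay":0,"az":0,"jaw":-1},{"tx":0,"ty":0,"tz":0,"ax":0,"ay":0,"az":0,"jaw":-1},{"tx":0,"ty":0,"tz":0,"ax":0,"ay":0,"az":0,"jaw":-1},{"tx":0,"ty":0,"tz":0,"ax":0,"ay":0,"az":0,"jaw":-1},{"tx":0,"ty":0,"tz":0,"ax":0,"ay":0,"az":0,"jaw":-1},{"tx":0,"ty":0,"tz":0,"ax":0,"ay":0,"az":0,"jaw":-1},{"tx":0,"ty":0,"tz":0,"ax":0,"ay":0,"az":0,"jaw":-1},{"tx":0,"ty":0,"tz":0,"ax":0,"ay":0,"az":0,"jaw":-1}]' 60
```

```text
time: 8.15
ee_pos: [0.4755, -0.1978, -0.0162]
tcp_rot: [179.9, 0.1, 99.4]
wrist_force: [-1.0, 0.5, 5.5]
opening: 0.0509
grasp_force: 64.5
time: 9.4
ee_pos: [0.4755, -0.1978, -0.0161]
tcp_rot: [179.9, 0.1, 99.4]
wrist_force: [-0.4, -0.4, 5.7]
opening: 0.0513
grasp_force: 64.5
```

```bash
python3 -m handwheel '[{"tx":0,"ty":0,"tz":-0.03,"ax":0,"ay":0,"az":0,"jaw":-1},{"tx":0,"ty":0,"tz":-0.05,"ax":0,"ay":0,"az":0,"jaw":-1},{"tx":0,"ty":0,"tz":-0.05,"ax":0,"ay":0,"az":0,"jaw":-1},{"tx":0.046,"ty":0.023,"tz":0,"ax":0,"ay":0,"az":0,"jaw":-1},{"tx":0.046,"ty":0.023,"tz":0,"ax":0,"ay":0,"az":0,"jaw":-1},{"tx":0.046,"ty":0.023,"tz":0,"ax":0,"ay":0,"az":0,"jaw":-1},{"tx":0.046,"ty":0.023,"tz":0,"ax":0,"ay":0,"az":0,"jaw":-1},{"tx":0.046,"ty":0.023,"tz":0,"ax":0,"ay":0,"az":0,"jaw":-1},{"tx":0.046,"ty":0.023,"tz":0,"ax":0,"ay":0,"az":0,"jaw":-1},{"tx":0.046,"ty":0.023,"tz":0,"ax":0,"ay":0,"az":0,"jaw":-1}]' 60
python3 -m handwheel '[{"tx":0,"ty":0,"tz":0,"ax":0,"ay":0,"az":4,"jaw":-1},{"tx":0,"ty":0,"tz":0,"ax":0,"ay":0,"az":4,"jaw":-1},{"tx":0,"ty":0,"tz":0,"ax":0,"ay":0,"az":4.3,"jaw":-1},{"tx":0,"ty":0,"tz":0,"ax":0,"ay":0,"az":0,"jaw":-1},{"tx":0,"ty":0,"tz":0,"ax":0,"ay":0,"az":0,"jaw":-1},{"tx":0,"ty":0,"tz":0,"ax":0,"ay":0,"az":0,"jaw":-1},{"tx":0,"ty":0,"tz":0,"ax":0,"ay":0,"az":0,"jaw":-1},{"tx":0,"ty":0,"tz":0,"ax":0,"ay":0,"az":0,"jaw":-1},{"tx":0,"ty":0,"tz":0,"ax":0,"ay":0,"az":0,"jaw":-1},{"tx":0,"ty":0,"tz":0,"ax":0,"ay":0,"az":0,"jaw":-1}]' 60
python3 - <<'E'
from h import *
c,T,o=wrist();print(o["opening"],o["ee_pos"],o["tcp_rot"])
cv2.imwrite("pics/w3.png",c["color"][:,:,::-1])
np.savez("w3.npz",T=T,K=c["K"])
E
```

```text
time: 10.65
ee_pos: [0.5814, 0.1481, 0.1126]
tcp_rot: [-180.0, 0.0, 99.4]
wrist_force: [0.2, 0.1, -2.5]
opening: 0.0508
grasp_force: 63.6
time: 11.9
ee_pos: [0.5812, 0.1464, 0.1127]
tcp_rot: [180.0, -0.0, 87.1]
wrist_force: [0.3, 0.1, -2.4]
opening: 0.0509
grasp_force: 63.8
0.05089840153978152 [0.5812 0.1464 0.1127] [179.998   -0.0028  87.0931]
```

View pics/w3.png

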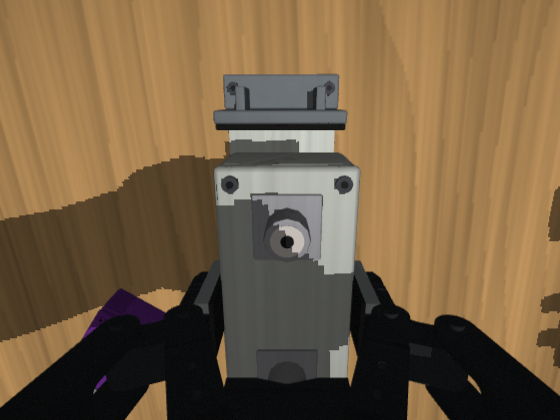

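The box hangs straight: lid edges at cols 215–358, lid far edge at row 167, socket at (287,242). The fixed jaw spans cols 214–347, with its inner top edge at row ~123 and the dark rubber down to row ~129; the rail is at cols 229–334.

```bash
python3 - <<'E'
from h import *
d=np.load("w3.npz");c={"K":d["K"]};T=d["T"]
O=np.array([.5797,.1466]);a=np.radians(87.07);u=np.array([np.cos(a),np.sin(a)]);v=np.array([u[1],-u[0]])
def s(n,p,z):
    w=ray(c,[p],z,T)[0,:2];print(n,w,"y %.4f x %.4f"%((w-O)@u,(w-O)@v))
s("socket",(287,242),.1828)
s("lidfar",(287,167),.1688);s("lidL",(215,168),.1688);s("lidR",(358,168),.1688)
s("jawtop",(280.5,123),.076);s("jawtop129",(280.5,129),.076);s("jawL",(214,111),.076);s("jawR",(347,111),.076)
s("railL",(229,132),.022);s("railR",(334,132),.022)
w=np.array([.5812,.1464]);print("tcp y %.4f x %.4f"%((w-O)@u,(w-O)@v))
E
```

```text
socket [0.5817 0.1797] y 0.0332 x 0.0003
lidfar [0.5829 0.2019] y 0.0554 x 0.0003
lidL [0.5578 0.2029] y 0.0551 x -0.0247
lidR [0.6075 0.2003] y 0.0551 x 0.0250
jawtop [0.5795 0.2119] y 0.0652 x -0.0035
jawtop129 [0.5793 0.2084] y 0.0617 x -0.0035
jawL [0.5405 0.2208] y 0.0721 x -0.0429
jawR [0.6193 0.2168] y 0.0721 x 0.0359
railL [0.539  0.2044] y 0.0556 x -0.0436
railR [0.6186 0.2003] y 0.0557 x 0.0361
tcp y -0.0001 x 0.0015
```

```bash
python3 -m handwheel '[{"tx":0.0017,"ty":-0.003,"tz":0,"ax":0,"ay":0,"az":0,"jaw":-1},{"tx":0,"ty":0,"tz":0.03,"ax":0,"ay":0,"az":0,"jaw":-1},{"tx":0,"ty":0,"tz":0.025,"ax":0,"ay":0,"az":0,"jaw":-1},{"tx":0,"ty":0,"tz":0.02,"ax":0,"ay":0,"az":0,"jaw":-1},{"tx":0,"ty":0,"tz":0.015,"ax":0,"ay":0,"az":0,"jaw":-1},{"tx":0,"ty":0,"tz":0.005,"ax":0,"ay":0,"az":0,"jaw":-1},{"tx":0,"ty":0,"tz":0.005,"ax":0,"ay":0,"az":0,"jaw":-1},{"tx":0,"ty":0,"tz":0.003,"ax":0,"ay":0,"az":0,"jaw":-1},{"tx":0,"ty":0,"tz":0,"ax":0,"ay":0,"az":0,"jaw":-1},{"tx":0,"ty":0,"tz":0,"ax":0,"ay":0,"az":0,"jaw":-1}]' 60
python3 - <<'E'
from h import *
c,T,o=wrist();print(o["opening"],o["ee_pos"],o["tcp_rot"])
s=optics.camera("side")["color"];t=optics.camera("top")["color"]
z=lambda i,h,w:cv2.resize(i,(w,h),interpolation=cv2.INTER_CUBIC)
cv2.imwrite("pics/p1.png",np.hstack([z(c["color"][80:400,160:420],480,390),z(s[120:270,220:348],480,410)])[:,:,::-1])
E
```

```text
time: 13.2
ee_pos: [0.5785, 0.1483, 0.0101]
tcp_rot: [180.0, -0.0, 87.1]
wrist_force: [-0.4, 0.0, -2.5]
opening: 0.051
grasp_force: 63.9
0.050967806578056274 [0.5785 0.1483 0.0101] [179.9667  -0.0084  87.0921]
```

View pics/p1.png

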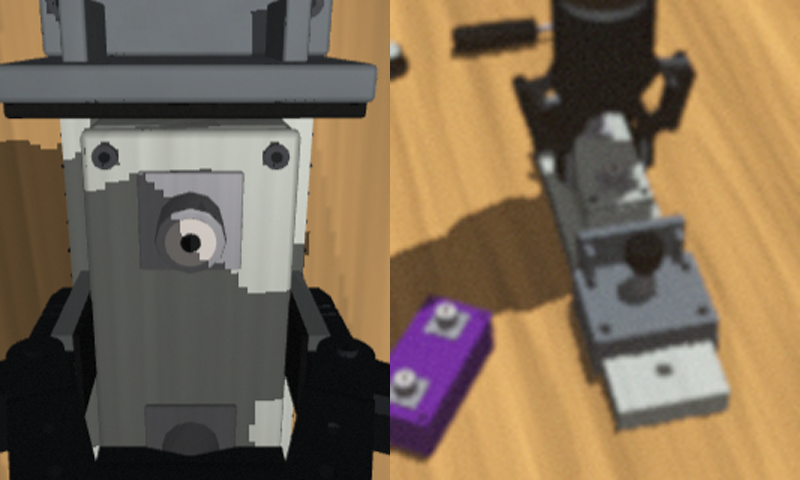

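The box sits over the rail between the jaws: box centre at col 190 against rail centre 187, with a small gap to the fixed jaw's rubber (row 117 to the box's edge at ~123). I lower the last 4 mm, check the force, then release and rise.

```bash
python3 -m handwheel '[{"tx":0,"ty":0,"tz":0.002,"ax":0,"ay":0,"az":0,"jaw":-1},{"tx":0,"ty":0,"tz":0.0015,"ax":0,"ay":0,"az":0,"jaw":-1},{"tx":0,"ty":0,"tz":0.001,"ax":0,"ay":0,"az":0,"jaw":-1},{"tx":0,"ty":0,"tz":0,"ax":0,"ay":0,"az":0,"jaw":-1},{"tx":0,"ty":0,"tz":0,"ax":0,"ay":0,"az":0,"jaw":-1},{"tx":0,"ty":0,"tz":0,"ax":0,"ay":0,"az":0,"jaw":-1},{"tx":0,"ty":0,"tz":0,"ax":0,"ay":0,"az":0,"jaw":-1},{"tx":0,"ty":0,"tz":0,"ax":0,"ay":0,"az":0,"jaw":-1},{"tx":0,"ty":0,"tz":0,"ax":0,"ay":0,"az":0,"jaw":-1},{"tx":0,"ty":0,"tz":0,"ax":0,"ay":0,"az":0,"jaw":-1}]' 60
```

```text
time: 14.6
ee_pos: [0.5782, 0.1483, 0.0059]
tcp_rot: [180.0, -0.0, 87.1]
wrist_force: [-3.4, -1.4, 5.4]
opening: 0.051
grasp_force: 64.6
```

```bash
python3 -m handwheel '[{"tx":0,"ty":0,"tz":0,"ax":0,"ay":0,"az":0,"jaw":0.3},{"tx":0,"ty":0,"tz":0,"ax":0,"ay":0,"az":0,"jaw":0.6},{"tx":0,"ty":0,"tz":0,"ax":0,"ay":0,"az":0,"jaw":1},{"tx":0,"ty":0,"tz":0,"ax":0,"ay":0,"az":0,"jaw":1},{"tx":0,"ty":0,"tz":-0.02,"ax":0,"ay":0,"az":0,"jaw":1},{"tx":0,"ty":0,"tz":-0.04,"ax":0,"ay":0,"az":0,"jaw":1},{"tx":0,"ty":0,"tz":-0.05,"ax":0,"ay":0,"az":0,"jaw":1},{"tx":-0.04,"ty":0,"tz":-0.02,"ax":0,"ay":0,"az":0,"jaw":1},{"tx":-0.04,"ty":0,"tz":0,"ax":0,"ay":0,"az":0,"jaw":1},{"tx":-0.046,"ty":0,"tz":0,"ax":0,"ay":0,"az":0,"jaw":1}]' 60
python3 -m handwheel '[{"tx":0,"ty":0,"tz":0,"ax":0,"ay":0,"az":0,"jaw":1},{"tx":0,"ty":0,"tz":0,"ax":0,"ay":0,"az":0,"jaw":1},{"tx":0,"ty":0,"tz":0,"ax":0,"ay":0,"az":0,"jaw":1},{"tx":0,"ty":0,"tz":0,"ax":0,"ay":0,"az":0,"jaw":1},{"tx":0,"ty":0,"tz":0,"ax":0,"ay":0,"az":0,"jaw":1},{"tx":0,"ty":0,"tz":0,"ax":0,"ay":0,"az":0,"jaw":1},{"tx":0,"ty":0,"tz":0,"ax":0,"ay":0,"az":0,"jaw":1},{"tx":0,"ty":0,"tz":0,"ax":0,"ay":0,"az":0,"jaw":1},{"tx":0,"ty":0,"tz":0,"ax":0,"ay":0,"az":0,"jaw":1},{"tx":0,"ty":0,"tz":0,"ax":0,"ay":0,"az":0,"jaw":1}]' 60
python3 - <<'E'
from h import *
c,T,o=wrist();print(o["opening"],o["ee_pos"],o["tcp_rot"])
cv2.imwrite("pics/k1.png",c["color"][:,:,::-1])
np.savez("k1.npz",T=T,K=c["K"])
E
```

```text
time: 15.85
ee_pos: [0.572, 0.0216, 0.1356]
tcp_rot: [179.9, -0.0, 87.1]
wrist_force: [0.6, 0.5, -0.0]
opening: 0.0853
grasp_force: 0.0
time: 17.1
ee_pos: [0.5719, 0.0224, 0.1352]
tcp_rot: [-180.0, -0.0, 87.1]
wrist_force: [-0.1, 0.6, 0.9]
opening: 0.0852
grasp_force: 0.0
0.08521334232018045 [0.5719 0.0224 0.1352] [-179.9991   -0.0012   87.0867]
```

View pics/k1.png

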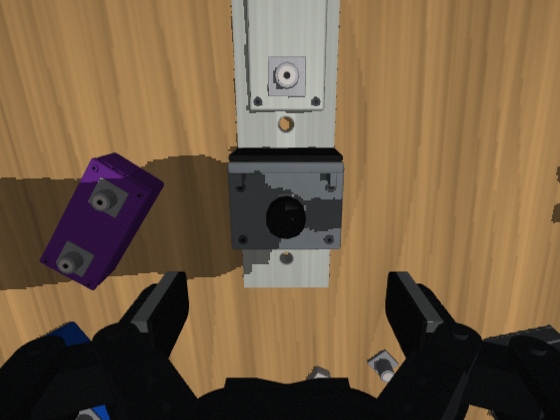

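The box lies on the rail, its rear lid edge at row 109, and is square to the rail. A free hole shows at (286,124) and the jaw's rubber front at row ~150. The knob disc is centred at (286,217).

```bash
python3 - <<'E'
from h import *
d=np.load("k1.npz");c={"K":d["K"]};T=d["T"]
O=np.array([.5797,.1466]);a=np.radians(87.07);u=np.array([np.cos(a),np.sin(a)]);v=np.array([u[1],-u[0]])
def s(n,p,z):
    w=ray(c,[p],z,T)[0,:2];print(n,w,"y %.4f x %.4f"%((w-O)@u,(w-O)@v))
s("knob",(286,217),.086);s("hole-65",(286,124),.022);s("hole-185",(286,258),.022)
s("boxrear",(286,110),.062);s("boxL",(250,108),.062);s("boxR",(324,108),.062);s("socket",(286.5,75),.076);s("jawfront top",(286,150),.076)
s("railL",(243,287),.022);s("railR",(330,287),.022)
w=np.array([.5719,.0224]);print("tcp y %.4f x %.4f"%((w-O)@u,(w-O)@v))
E
```

```text
knob [0.5702 0.0242] y -0.1227 x -0.0032
hole-65 [0.5731 0.0827] y -0.0641 x -0.0033
hole-185 [ 0.5669 -0.0372] y -0.1842 x -0.0033
boxrear [0.5738 0.0945] y -0.0524 x -0.0032
boxL [0.5489 0.0971] y -0.0510 x -0.0282
boxR [0.6002 0.0945] y -0.0510 x 0.0231
socket [0.5752 0.1161] y -0.0307 x -0.0029
jawfront top [0.5725 0.0687] y -0.0781 x -0.0032
railL [ 0.5246 -0.0653] y -0.2145 x -0.0442
railR [ 0.6071 -0.0695] y -0.2144 x 0.0384
tcp y -0.1244 x -0.0014
```

```bash
python3 -m handwheel '[{"tx":0.0015,"ty":-0.0018,"tz":0.02,"ax":0,"ay":0,"az":0,"jaw":1},{"tx":0,"ty":0,"tz":0.03,"ax":0,"ay":0,"az":0,"jaw":1},{"tx":0,"ty":0,"tz":0.03,"ax":0,"ay":0,"az":0,"jaw":1},{"tx":0,"ty":0,"tz":0.02,"ax":0,"ay":0,"az":0,"jaw":1},{"tx":0,"ty":0,"tz":0.006,"ax":0,"ay":0,"az":0,"jaw":1},{"tx":0,"ty":0,"tz":0,"ax":0,"ay":0,"az":0,"jaw":0},{"tx":0,"ty":0,"tz":0,"ax":0,"ay":0,"az":0,"jaw":-1},{"tx":0,"ty":0,"tz":0,"ax":0,"ay":0,"az":0,"jaw":-1},{"tx":0,"ty":0,"tz":0,"ax":0,"ay":0,"az":0,"jaw":-1},{"tx":0,"ty":0,"tz":0,"ax":0,"ay":0,"az":0,"jaw":-1}]' 80
python3 -m handwheel '[{"tx":0,"ty":0,"tz":0,"ax":0,"ay":0,"az":0,"jaw":-1},{"tx":0,"ty":0,"tz":0,"ax":0,"ay":0,"az":0,"jaw":-1},{"tx":0,"ty":0,"tz":0,"ax":0,"ay":0,"az":0,"jaw":-1},{"tx":0,"ty":0,"tz":0,"ax":0,"ay":0,"az":0,"jaw":-1},{"tx":0,"ty":0,"tz":0,"ax":0,"ay":0,"az":0,"jaw":-1},{"tx":0,"ty":0,"tz":0,"ax":0,"ay":0,"az":0,"jaw":-1},{"tx":0,"ty":0,"tz":0,"ax":0,"ay":0,"az":0,"jaw":-1},{"tx":0,"ty":0,"tz":0,"ax":0,"ay":0,"az":0,"jaw":-1},{"tx":0,"ty":0,"tz":0,"ax":0,"ay":0,"az":0,"jaw":-1},{"tx":0,"ty":0,"tz":0,"ax":0,"ay":0,"az":0,"jaw":-1}]' 80
```

```text
time: 18.4
ee_pos: [0.5712, 0.024, 0.0304]
tcp_rot: [179.8, -0.0, 87.1]
wrist_force: [1.4, -0.9, 5.9]
opening: 0.0254
grasp_force: 78.5
time: 19.65
ee_pos: [0.5712, 0.024, 0.0304]
tcp_rot: [179.8, -0.0, 87.1]
wrist_force: [2.4, -0.7, 5.2]
opening: 0.0254
grasp_force: 78.5
```

```bash
python3 -m handwheel '[{"tx":0,"ty":0,"tz":-0.003,"ax":0,"ay":0,"az":0,"jaw":-1},{"tx":0,"ty":0,"tz":-0.003,"ax":0,"ay":0,"az":0,"jaw":-1},{"tx":0,"ty":0,"tz":-0.003,"ax":0,"ay":0,"az":0,"jaw":-1},{"tx":0,"ty":0,"tz":-0.002,"ax":0,"ay":0,"az":0,"jaw":-1},{"tx":0,"ty":0,"tz":0,"ax":0,"ay":0,"az":0,"jaw":-1},{"tx":0,"ty":0,"tz":0,"ax":0,"ay":0,"az":0,"jaw":-1},{"tx":0,"ty":0,"tz":0,"ax":0,"ay":0,"az":0,"jaw":-1},{"tx":0,"ty":0,"tz":0,"ax":0,"ay":0,"az":0,"jaw":-1},{"tx":0,"ty":0,"tz":0,"ax":0,"ay":0,"az":0,"jaw":-1},{"tx":0,"ty":0,"tz":0,"ax":0,"ay":0,"az":0,"jaw":-1}]' 80
```

```text
time: 20.9
ee_pos: [0.5709, 0.024, 0.0394]
tcp_rot: [179.9, -0.0, 87.1]
wrist_force: [8.6, 0.1, -7.1]
opening: 0.0254
grasp_force: 79.0
```

```bash
python3 -m handwheel '[{"tx":0,"ty":0.0005,"tz":-0.001,"ax":0,"ay":0,"az":0,"jaw":-1},{"tx":0,"ty":0,"tz":-0.0007,"ax":0,"ay":0,"az":0,"jaw":-1},{"tx":0,"ty":0,"tz":0,"ax":0,"ay":0,"az":0,"jaw":-1},{"tx":0,"ty":0,"tz":0,"ax":0,"ay":0,"az":0,"jaw":-1},{"tx":0,"ty":0,"tz":0,"ax":0,"ay":0,"az":0,"jaw":-1},{"tx":0,"ty":0,"tz":0,"ax":0,"ay":0,"az":0,"jaw":-1},{"tx":0,"ty":0,"tz":0,"ax":0,"ay":0,"az":0,"jaw":-1},{"tx":0,"ty":0,"tz":0,"ax":0,"ay":0,"az":0,"jaw":-1},{"tx":0,"ty":0,"tz":0,"ax":0,"ay":0,"az":0,"jaw":-1},{"tx":0,"ty":0,"tz":0,"ax":0,"ay":0,"az":0,"jaw":-1}]' 80
```

```text
time: 22.15
ee_pos: [0.571, 0.024, 0.0409]
tcp_rot: [-180.0, 0.0, 87.1]
wrist_force: [7.2, 0.2, -7.3]
opening: 0.0253
grasp_force: 79.0
```

```bash
python3 -m handwheel '[{"tx":0.003,"ty":0.0004,"tz":0,"ax":0,"ay":0,"az":0,"jaw":-1},{"tx":0.004,"ty":0,"tz":0,"ax":0,"ay":0,"az":0,"jaw":-1},{"tx":0.004,"ty":0,"tz":0,"ax":0,"ay":0,"az":0,"jaw":-1},{"tx":0.004,"ty":0,"tz":0,"ax":0,"ay":0,"az":0,"jaw":-1},{"tx":0.004,"ty":0,"tz":0,"ax":0,"ay":0,"az":0,"jaw":-1},{"tx":0.004,"ty":0,"tz":0,"ax":0,"ay":0,"az":0,"jaw":-1},{"tx":0.003,"ty":0,"tz":0,"ax":0,"ay":0,"az":0,"jaw":-1},{"tx":0.002,"ty":0,"tz":0,"ax":0,"ay":0,"az":0,"jaw":-1},{"tx":0.002,"ty":0,"tz":0,"ax":0,"ay":0,"az":0,"jaw":-1},{"tx":0,"ty":0,"tz":0,"ax":0,"ay":0,"az":0,"jaw":-1}]' 80
```

```text
time: 23.4
ee_pos: [0.5724, 0.0537, 0.0406]
tcp_rot: [-179.9, 0.0, 87.1]
wrist_force: [3.8, -0.7, -7.8]
opening: 0.0252
grasp_force: 79.1
```

```bash
python3 -m handwheel '[{"tx":0.0003,"ty":0,"tz":0.002,"ax":0,"ay":0,"az":0,"jaw":-1},{"tx":0,"ty":0,"tz":0.002,"ax":0,"ay":0,"az":0,"jaw":-1},{"tx":0,"ty":0,"tz":0.002,"ax":0,"ay":0,"az":0,"jaw":-1},{"tx":0,"ty":0,"tz":0.002,"ax":0,"ay":0,"az":0,"jaw":-1},{"tx":0,"ty":0,"tz":0.002,"ax":0,"ay":0,"az":0,"jaw":-1},{"tx":0,"ty":0,"tz":0.001,"ax":0,"ay":0,"az":0,"jaw":-1},{"tx":0,"ty":0,"tz":0,"ax":0,"ay":0,"az":0,"jaw":-1},{"tx":0,"ty":0,"tz":0,"ax":0,"ay":0,"az":0,"jaw":-1},{"tx":0,"ty":0,"tz":0,"ax":0,"ay":0,"az":0,"jaw":-1},{"tx":0,"ty":0,"tz":0,"ax":0,"ay":0,"az":0,"jaw":-1}]' 80
```

```text
time: 24.65
ee_pos: [0.5726, 0.0542, 0.0309]
tcp_rot: [-180.0, 0.0, 87.1]
wrist_force: [4.0, -3.1, -5.7]
opening: 0.0256
grasp_force: 79.4
```

```bash
python3 -m handwheel '[{"tx":0,"ty":0,"tz":0.001,"ax":0,"ay":0,"az":0,"jaw":-1},{"tx":0,"ty":0,"tz":0.001,"ax":0,"ay":0,"az":0,"jaw":-1},{"tx":0,"ty":0,"tz":0,"ax":0,"ay":0,"az":0,"jaw":-1},{"tx":0,"ty":0,"tz":0,"ax":0,"ay":0,"az":0,"jaw":-1},{"tx":0,"ty":0,"tz":0,"ax":0,"ay":0,"az":0,"jaw":-1},{"tx":0,"ty":0,"tz":0,"ax":0,"ay":0,"az":0,"jaw":-1},{"tx":0,"ty":0,"tz":0,"ax":0,"ay":0,"az":0,"jaw":-1},{"tx":0,"ty":0,"tz":0,"ax":0,"ay":0,"az":0,"jaw":-1},{"tx":0,"ty":0,"tz":0,"ax":0,"ay":0,"az":0,"jaw":-1},{"tx":0,"ty":0,"tz":0,"ax":0,"ay":0,"az":0,"jaw":-1}]' 80
```

```text
time: 25.9
ee_pos: [0.5728, 0.0544, 0.0304]
tcp_rot: [179.9, -0.0, 87.1]
wrist_force: [-0.9, -3.5, 6.3]
opening: 0.0252
grasp_force: 80.6
```

```bash
python3 - <<'E'
from h import *
c,T,o=wrist();g=cv2.GaussianBlur(cv2.cvtColor(c["color"],cv2.COLOR_RGB2GRAY),(3,3),0).astype(int)
O=np.array([.5797,.1466]);a=np.radians(87.07);u=np.array([np.cos(a),np.sin(a)]);v=np.array([u[1],-u[0]])
for x in(-.024,-.018,.0,.013):  # cradle lines, lid plane; x offset -3 mm
    ys=np.arange(-.07,.08,.002)
    P=np.array([np.r_[O+u*y+v*(x),.062] for y in ys]);p=np.round(proj(c,P,T)).astype(int)
    print(x,[(int(y*1000),int(g[q[1],q[0]])) for y,q in zip(ys,p) if 0<=q[1]<420 and 0<=q[0]<560])
P=np.array([np.r_[O+u*(s+.004)-v*.003,.076] for s in(-.033,.033)]);print(proj(c,P,T))
h=cv2.HoughCircles(g.astype(np.uint8),cv2.HOUGH_GRADIENT,1,40,param1=80,param2=22,minRadius=10,maxRadius=28)
if h is not None:
    for q in h[0]:
        w=ray(c,[q[:2]],.076,T)[0,:2];print(q,"y %.4f x %.4f"%((w-O)@u,(w-O)@v))
E
```

```text
-0.024 [(-70, 57), (-68, 53), (-66, 57), (-64, 57), (-62, 57), (-60, 45), (-57, 19), (-55, 26), (-53, 12), (-51, 13), (-49, 179), (-47, 60), (-45, 42), (-43, 75), (-41, 188), (-39, 188), (-37, 188), (-35, 188), (-33, 188), (-31, 188), (-29, 187), (-27, 188), (-25, 187), (-23, 187), (-21, 187), (-19, 187), (-17, 187), (-15, 186), (-13, 186), (-11, 185), (-9, 185), (-7, 185), (-5, 185), (-3, 185), (-1, 184), (0, 184), (2, 183), (4, 183), (6, 182), (8, 182), (10, 182), (12, 181), (14, 180), (16, 181), (18, 178), (20, 178)]
-0.018 [(-70, 57), (-68, 52), (-66, 56), (-64, 56), (-62, 57), (-60, 45), (-57, 17), (-55, 26), (-53, 10), (-51, 13), (-49, 186), (-47, 192), (-45, 193), (-43, 193), (-41, 193), (-39, 193), (-37, 193), (-35, 193), (-33, 192), (-31, 193), (-29, 193), (-27, 193), (-25, 192), (-23, 192), (-21, 192), (-19, 192), (-17, 192), (-15, 192), (-13, 191), (-11, 191), (-9, 191), (-7, 191), (-5, 191), (-3, 191), (-1, 189), (0, 190), (2, 189), (4, 190), (6, 189), (8, 188), (10, 188), (12, 188), (14, 187), (16, 187), (18, 185), (20, 185)]
0.0 [(-70, 63), (-68, 101), (-66, 116), (-64,
[... 440 characters left out ...]
 (14, 186), (16, 186), (18, 185), (20, 184)]
0.013 [(-70, 117), (-68, 104), (-66, 117), (-64, 119), (-62, 120), (-60, 57), (-57, 28), (-55, 27), (-53, 14), (-51, 15), (-49, 187), (-47, 196), (-45, 195), (-43, 195), (-41, 195), (-39, 195), (-37, 195), (-35, 196), (-33, 194), (-31, 194), (-29, 194), (-27, 194), (-25, 194), (-23, 195), (-21, 194), (-19, 193), (-17, 194), (-15, 194), (-13, 193), (-11, 192), (-9, 192), (-7, 192), (-5, 193), (-3, 192), (-1, 191), (0, 191), (2, 190), (4, 190), (6, 191), (8, 190), (10, 189), (12, 188), (14, 188), (16, 188), (18, 187), (20, 186)]
[[288.091  140.5661]
 [288.4808 -74.1641]]
[288.5 142.5  15.2] y -0.0297 x -0.0028
[286.5 270.5  17.2] y -0.0823 x -0.0036
```

```bash
python3 -c "
from workcell import workorder
print(workorder.job_done())"
```

```text
the job is handed in; nothing more can be done
None
```

I set the long box on the rail, slid the jaw one hole in to trap it, and handed the job in at about 26 s; the gripper still holds the knob, pin pressed home. The first grasp closed above the box because the real fingertips sit about 30 mm behind the reported TCP; the box did not visibly move, and I re-gripped it lower.

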